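Click the jar marker over to the squat jar

ROBOT

A 7-joint arm with a two-finger parallel gripper is mounted at the origin on the work surface. World frame = base frame: x ahead of the robot, y to its left, z up, the work surface at z = 0. Lengths are in m, angles in rad, forces in N, time in s.
With the tool pointing down it reaches from about 0.4 to 0.875 m from the base axis. Payload 19.3 kg.
Tool frame: the origin (TCP) lies midway between the tips of the shut fingers; the grasp point (between the pads) lies 19 mm behind it; x points along the fingers, y is the direction in which the jaws open and shut, and the axes are right-handed (so a half turn about x gives the same grasp; the last joint's range is limited). The gripper opens to 85 mm and grips with 20 to 120 N. Pads are 22 mm wide; open, the fingers measure 114 mm over their backs; the gripper's body (76 mm by 85 mm) begins 54 mm behind the grasp point. The pads swing forward as they close: fully open they stand 13 mm farther back than shut.
Start: joints at [-1.199, 0.521, -0.036, 1.599, 0.021, 1.021, -0.113], TCP at [0.267, 0.565, 0.231] pointing down, gripper open.
Joint ranges: [-2.91, 2.91], [-0.3, 2.13], [-1.5, 1.42], [0.17, 2.43], [-1.26, 4.41], [0.16, 1.93], [-2.52, 2.52]. Speed limits (rad/s): [1.89, 1.89, 2.39, 2.39, 3.01, 3.01, 3.01].

INTERFACE

Orientations are given as [roll, pitch, yaw] about the fixed x, y, z axes, in that order (R = Rz(yaw) Ry(pitch) Rx(roll)).
In Python, from workcell import telemetry, vision, workorder gives the robot as it stands. The module is installed in compiled form; this text tells all that it offers.
- The arm moves only by the tool play_rows, never from a script. Its argument "deltas" is a list of rows, each a list of 7 numbers: the shift along the world's x, y, z in mm, then the turn, a rotation vector about the world's x, y, z in degrees, then the finger opening in mm, from 0 to 85.4. In form: [[x, y, z, wx, wy, wz, jaw], ...]. A call has 1 to 8 rows; each row shifts and turns the commanded pose from where the row before left it; what a row does not reach is not made up. A row lasts 1/8 s, in which the tool goes at most 62.5 mm and 10.7 degrees, less where a joint would pass 70% of its speed; a pose out of reach is approached as far as the arm can. A call with a gripper value outside its range is refused whole. The fingers move at their own pace and stop on an object; "grip_force" is the grip in N (left out, the last holds). Time passes only in rows, so rows that do not move let the fingers close. It gives the time, the measured TCP pose, the force and the opening at its end, in the units of the state.
- telemetry.observe(): the state, without advancing time (a new reading comes with each control period).
- vision.grab_frame(name): name is "side" or "top"; returns the picture (420x560x3 uint8, red, green, blue); there is no depth.
- vision.camera_info(name): a dict with "mtx" (3x3 intrinsics, pixels), "k1" (the pictures are not rectified: a ray, as slopes to the right and down, at radius r is drawn at 1 + k1 r^2 times it, then the intrinsics apply), "rvec" (rotation vector, rad) and "tvec" (3), from world to camera coordinates, as OpenCV has them. Camera axes: x right, y down, z forward; pixel columns grow to the right and rows downward; lengths in m; the calibration is good to about 2 mm. A picture is of the moment at which its call begins. camera_info takes no time and is no camera call.
- workorder.job_done(): hands the job in, once; it reports no verdict.
The state is a dict: "clock": time; "qpos": joint angles; "qd": joint speeds; "joint_efforts": joint torques, N m; "position": TCP position; "tool_rot": TCP orientation; "force": force on the tool from outside, world axes, zero at the start; "moment": the same for the moment, N m; "grip_width": finger opening in m.
Only numpy, scipy, OpenCV 4.12 (cv2) and the standard library are available. Lean on these libraries where they do the work, as an engineer would, in place of code of your own. Each camera call takes 0.05 s, during which the arm holds its last target. There are 200 camera calls.

TASK

Push the yellow marker along its rail with a fingertip until it clicks into the notch opposite the short squat jar with the red lid, so that the neighbours can see which jar goes out next. Only push the marker, against one side of its blade at a time, without pinching it, and leave all the jars and the dish standing where they are. Finish with the marker settled in that notch and the hand clear.

Things in the scene. Friction and masses are not known exactly. Their poses are not given: they have to be found in the camera images.
- rail: Marker rail fixed to the bench: a wooden board 85 x 470 mm carrying an open aluminium channel with a steel strip in it; overall 46 mm high, with black end stops 67 mm high. Origin under its middle at bench level; its y axis runs along the rail, its x axis points across it to the row of jars, z up. It may be turned in yaw.
- marker (a joint): Position (m) of the sliding marker along the rail's y axis: 0 in the middle of the rail, positive towards the rail's +y. Travel -0.185 to 0.185. It starts between the two inner notches. A sprung roller under it drops into the notches: it is drawn in over about the last 5 mm on either side and is centred there with the joint at -0.16, -0.07, 0.07 or 0.16. Between notches it slides with about 2 N; pushing it out of a notch takes about 10 N.
- blade_mid (a point): Centre of the marker's upright yellow blade, 100 mm above the bench. The blade is 36 mm across the rail (x), 14 mm thick along the rail (y) and stands from 64 to 130 mm above the bench on a black saddle 60 x 40 mm whose top is at 64 mm; a small yellow pointer at the saddle points to the jars. The blade's two broad 36 x 66 mm faces look along the rail: push on either one. It can move only along the rail.
- notch0 (a point): Where blade_mid is when the marker sits in notch 0 (rail y = -0.16 m), 100 mm above the bench. The notch is a 14 mm gap in the steel strip, with a white tick on the board on either side of the channel and a red tick on the channel's edges.
- notch1 (a point): Where blade_mid is when the marker sits in notch 1 (rail y = -0.07 m), 100 mm above the bench. The notch is a 14 mm gap in the steel strip, with a white tick on the board on either side of the channel and a red tick on the channel's edges.
- notch2 (a point): Where blade_mid is when the marker sits in notch 2 (rail y = +0.07 m), 100 mm above the bench. The notch is a 14 mm gap in the steel strip, with a white tick on the board on either side of the channel and a red tick on the channel's edges.
- notch3 (a point): Where blade_mid is when the marker sits in notch 3 (rail y = +0.16 m), 100 mm above the bench. The notch is a 14 mm gap in the steel strip, with a white tick on the board on either side of the channel and a red tick on the channel's edges.
- squat_mid (a point): Centre (half-way up) of the short squat amber jar with the red plastic lid, 78 mm across and 75 mm high, standing on the bench behind the rail opposite one of the four notches (within a few mm), its centre 105 mm from the rail's centre line.
- tall0_mid (a point): Centre (half-way up) of a tall clear glass jar with a steel lid, 68 mm across and 145 mm high, standing behind the rail opposite another notch.
- tall1_mid (a point): Centre (half-way up) of a tall clear glass jar with a steel lid, 68 mm across and 145 mm high, standing behind the rail opposite another notch.
- tall2_mid (a point): Centre (half-way up) of a tall clear glass jar with a steel lid, 68 mm across and 145 mm high, standing behind the rail opposite another notch.
- dish_mid (a point): Centre of a blue ceramic dish, 100 mm across and 28 mm high, on the bench just past the rail's +y end.

How it is judged:
By the outcome, as a careful person would: the job done as asked, in the order asked, and still so for the second after the job is handed in, with the robot touching nothing.
It also fails if it takes over 48 s, if anything falls off the work surface, if the arm or the gripper's body presses on something with over 40 N, if the wrist force passes 120 N, or if a joint passes its speed limit or range.

## Working session

There is one attempt and no reset: what is moved stays moved. The work goes in short steps, Python scripts to look and compute and a tool call to move; the robot and the scene stay as the last step left them, time stands still between calls to the robot, and variables do not carry over. Pictures are saved under pics/ and viewed, about 8 in all and at most 12, crops included, and the job is handed in when it is done.

Besides the shell and the picture viewer there is one more tool, called in YAML: its name, and indented under it one key for each argument. play_rows: Moves the arm, as the interface text tells. Its arguments: {"type":"object","properties":{"deltas":{"type":"array","items":{"type":"array","items":{"type":"number"}}},"grip_force":{"type":"number"}},"required":["deltas"]}

```bash
mkdir -p pics; cat > h.py <<'E'
import numpy as np, cv2
from workcell import telemetry, vision, workorder
def cam(n):
    c=vision.camera_info(n); R=cv2.Rodrigues(np.array(c['rvec'],float))[0]
    return np.array(c['mtx'],float),float(c['k1']),R,np.array(c['tvec'],float).ravel()
def ray(n,u,v):
    K,k,R,t=cam(n); d=np.linalg.solve(K,[u,v,1])[:2]; s=d.copy()
    for _ in range(30): s=d/(1+k*(s@s))
    return -R.T@t, R.T@np.array([s[0],s[1],1])
def onz(n,u,v,z):
    o,d=ray(n,u,v); return o+d*(z-o[2])/d[2]
def proj(n,p):
    K,k,R,t=cam(n); c=R@np.array(p,float)+t; s=c[:2]/c[2]; s=s*(1+k*(s@s)); return (K@[s[0],s[1],1])[:2]
def grab(n,f):
    im=vision.grab_frame(n)[:,:,::-1].copy(); cv2.imwrite(f,im); return im
E
python3 - <<'E'
from h import *
for n in('top','side'):
    grab(n,f'pics/{n}0.png'); K,k,R,t=cam(n); print(n,-R.T@t,R[2],k,K[0,0])
print(telemetry.observe())
E
```

```text
top [0.41807397 0.0803334  0.8869612 ] [ 0.19815442 -0.01574186 -0.9800444 ] -0.08265084082436053 410.8347148608688
side [0.41056766 0.57898742 0.75014494] [ 0.1867542  -0.57543376 -0.79624045] 0.038013624375045144 394.02320105366397
{'clock': 0.1, 'qpos': array([-1.1991582 ,  0.52195227, -0.03629694,  1.59989324,  0.02120371,
        1.02108891, -0.11281282]), 'qd': array([-8.14387160e-05, -3.38143130e-04,  1.59015420e-03, -3.16523579e-03,
       -7.55011072e-04, -5.86833078e-04, -6.93542278e-04]), 'joint_efforts': array([ 5.17171153e-03, -9.28481483e+01,  1.98481277e+00, -3.70534337e+01,
        1.81467837e-02,  5.37257380e-03, -5.20386038e-05]), 'position': array([0.26718141, 0.56471574, 0.23080564]), 'tool_rot': array([-1.4838563 ,  1.56983948, -1.92574377]), 'force': array([-0.86259138,  0.04561511, -0.66538852]), 'moment': array([-6.41053172e-03,  1.17899348e-05, -3.37714871e-02]), 'grip_width': 0.08530166725337252}
```

View pics/top0.png

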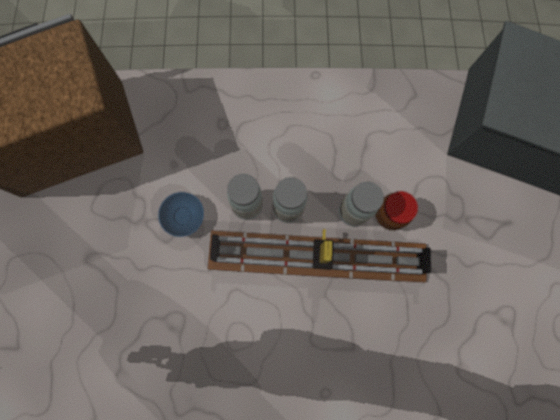

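View pics/side0.png

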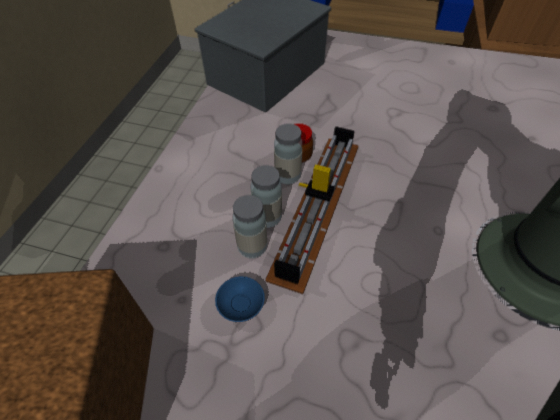

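The top view (up = +x, left = +y) shows the rail from about (212,250) to (428,262). The blade is at (326,250), the red-lid jar at (400,210) near the -y end, and the dish at (181,215) at the +y end. The side view agrees, so the target looks like notch 0; I'll check that numerically.

```bash
cat > m.py <<'E'
from h import *
im=cv2.imread('pics/top0.png'); hsv=cv2.cvtColor(im,cv2.COLOR_BGR2HSV)
def blobs(m,lo=20):
    n,l,s,c=cv2.connectedComponentsWithStats(m.astype(np.uint8)); return [(s[i][:5],c[i].round(1)) for i in range(1,n) if s[i][4]>lo]
H,S,V=[hsv[...,i].astype(int) for i in range(3)]
roi=np.zeros(H.shape,bool); roi[225:290,200:440]=1
br=roi&(H<16)&(S>90)&(V>50)
bl=roi&(V<35)
pts=np.argwhere(br)[:,::-1].astype(np.float32); box=cv2.boxPoints(cv2.minAreaRect(pts)); print('board box',box)
for z in(0.0,0.02,0.03):
    w=np.array([onz('top',u,v,z)[:2] for u,v in box]); print(z,w.round(4).tolist(),[round(np.linalg.norm(w[i]-w[i-1]),3) for i in range(4)])
print('black',blobs(bl))
y=(H>20)&(H<35)&(S>150)&(V>90); print('yellow',blobs(y,5))
r=((H<6)|(H>174))&(S>200)&(V>110)&~roi; 
for b,c in blobs(r): print('red',b,c,onz('top',*c,0.075))
m=(H>95)&(H<118)&(S>90); 
for b,c in blobs(m,300): print('blue',b,c,onz('top',*c,0.02))
for c in((244,187),(290,190),(366,196)): print('tall lid',onz('top',*c,0.145))
w=(roi&(S<60)&(V>140)); 
ims=cv2.imread('pics/side0.png');h2=cv2.cvtColor(ims,cv2.COLOR_BGR2HSV).astype(int)
ys=(h2[...,0]>20)&(h2[...,0]<35)&(h2[...,1]>150)&(h2[...,2]>90); print('side yellow',blobs(ys,5))
a=cv2.resize(im[170:290,200:440],None,fx=3.3,fy=3.3,interpolation=cv2.INTER_CUBIC)
b=cv2.resize(ims[110:300,230:370],None,fx=2.1,fy=2.1,interpolation=cv2.INTER_CUBIC)
cv2.imwrite('pics/crop_top.png',cv2.convertScaleAbs(a,alpha=1.6))
E
python3 m.py
```

```text
board box [[207.80841 269.3854 ]
 [210.93933 214.07207]
 [428.0362  226.36057]
 [424.90527 281.6739 ]]
0.0 [[0.475, 0.2145], [0.5961, 0.21], [0.564, -0.2713], [0.4425, -0.2547]] [np.float64(0.47), np.float64(0.121), np.float64(0.482), np.float64(0.123)]
0.02 [[0.4737, 0.2115], [0.5921, 0.207], [0.5607, -0.2634], [0.4419, -0.2471]] [np.float64(0.46), np.float64(0.118), np.float64(0.471), np.float64(0.12)]
0.03 [[0.4731, 0.2099], [0.59, 0.2056], [0.5591, -0.2594], [0.4416, -0.2433]] [np.float64(0.454), np.float64(0.117), np.float64(0.466), np.float64(0.119)]
black [(array([315, 241,   7,   9,  27], dtype=int32), array([317.1, 244.7])), (array([417, 248,  13,  25, 225], dtype=int32), array([424.5, 260.2])), (array([314, 250,   5,  15,  32], dtype=int32), array([315.5, 256.1]))]
yellow [(array([322, 241,  10,  20, 163], dtype=int32), array([327. , 250.5]))]
red [410 198   5   9  21] [411.6 201.5] [ 0.60382906 -0.21129188  0.075     ]
red [405 206  11  10  32] [410.9 210.5] [ 0.58494527 -0.20833999  0.075     ]
blue [172 194  31  37 542] [187.8 210.8] [0.59968209 0.25725134 0.02      ]
tall lid [0.61796567 0.12810295 0.145     ]
tall lid [0.61150008 0.04233263 0.145     ]
tall lid [ 0.59897163 -0.09989341  0.145     ]
side yellow [(array([312, 165,  19,  26, 360], dtype=int32), array([320.3, 177. ])), (array([299, 183,   9,   4,  26], dtype=int32), array([303. , 184.4]))]
```

View pics/crop_top.png

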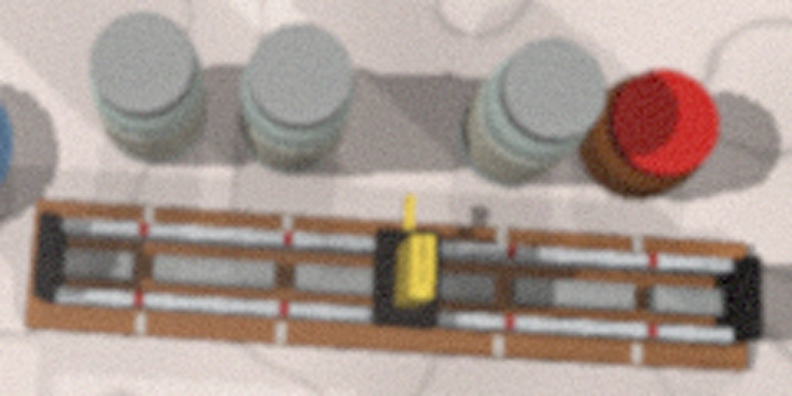

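The enlarged crop shows red ticks at crop x of about 141, 286, 510 and 652. The blade top is near (424,268) and the red lid centre near (665,122), opposite the rightmost tick pair.

```bash
python3 - <<'E'
from h import *
P=lambda x,y,z: onz('top',(x+.5)/3.3-.5+200,(y+.5)/3.3-.5+170,z)
T=[((144,230),(138,298)),((289,239),(284,309)),((510,253),(509,321)),((653,260),(652,330))]
N=np.array([(P(*a,.046)+P(*b,.046))[:2]/2 for a,b in T]); print(N.round(4)); s=np.array([.16,.07,-.07,-.16])
O=N.mean(0); d=(s@N)/(s@s); print('scale',np.linalg.norm(d)); d/=np.linalg.norm(d); n=np.array([d[1],-d[0]])
print('O',O,'yaxis',d,'yaw',np.degrees(np.arctan2(-d[0],d[1])),'res',((N-O)@d-s).round(4),((N-O)@n).round(4))
for nm,q in dict(blade=P(424,268,.13),lid=P(665,122,.075),t2=P(147,62,.145),t1=P(301,73,.145),t0=P(554,86,.145)).items():
    print(nm,q.round(4),'rail y',((q[:2]-O)@d).round(4),'x',((q[:2]-O)@n).round(4))
# triangulate blade: side top-edge centre
o,dd=ray('side',322,170); print('side ray at z .125', (o+dd*(.125-o[2])/dd[2]).round(4))
from scipy.spatial.transform import Rotation as R
s=telemetry.observe(); print(R.from_euler('xyz',s['tool_rot']).as_matrix().round(3))
E
```

```text
[[ 0.5119  0.1373]
 [ 0.5048  0.0469]
 [ 0.4951 -0.0922]
 [ 0.4888 -0.1825]]
scale 1.000800075876095
O [ 0.5001601  -0.02263108] yaxis [0.07186238 0.99741456] yaw -4.120962971994503 res [ 0.0003 -0.0003  0.0003 -0.0002] [ 0.0002 -0.0003 -0.0001  0.0001]
blade [ 0.4986 -0.0271  0.13  ] rail y -0.0045 x -0.0012
lid [ 0.5932 -0.1886  0.075 ] rail y -0.1588 x 0.1047
t2 [0.6152 0.1277 0.145 ] rail y 0.1582 x 0.1039
t1 [0.6081 0.0408 0.145 ] rail y 0.071 x 0.1031
t0 [ 0.5995 -0.1028  0.145 ] rail y -0.0728 x 0.1049
side ray at z .125 [ 0.4996 -0.0244  0.125 ]
[[-0.     0.428  0.904]
 [-0.001  0.904 -0.428]
 [-1.    -0.001  0.   ]]
```

The tick spacing fits the rail to 0.3 mm. The lid lies at rail y = -0.159 and x = 0.105, so the target is notch 0 and I push towards -y. I'll shut the fingers, align them with the rail and hover on the blade's +y side.

play_rows:
  deltas:
    - [20,-43,0,0,0,2.65,0]
    - [20,-43,0,0,0,2.65,0]
    - [20,-43,0,0,0,2.65,0]
    - [20,-43,0,0,0,2.65,0]
    - [20,-43,0,0,0,2.65,0]
    - [20,-43,0,0,0,2.65,0]
    - [20,-43,0,0,0,2.65,0]
    - [20,-43,0,0,0,2.65,0]
  grip_force: 20

```text
clock: 1.1
position: [0.4276, 0.2194, 0.2312]
tool_rot: [-2.382, 1.571, -2.453]
force: [1.2, 0.8, -0.8]
grip_width: 0.0
```

play_rows:
  deltas:
    - [20,-42,0,0,0,0,0]
    - [20,-42,0,0,0,0,0]
    - [20,-42,0,0,0,0,0]
    - [18,-42,0,0,0,0,0]
    - [0,0,-30,0,0,0,0]
    - [0,0,-30,0,0,0,0]
    - [0,0,0,0,0,0,0]
    - [0,0,0,0,0,0,0]

```text
clock: 2.1
position: [0.5056, 0.0531, 0.1722]
tool_rot: [0.242, 1.57, 0.17]
force: [-0.3, -0.1, 0.3]
grip_width: -0.0002
```

```bash
python3 - <<'E'
from h import *
from scipy.spatial.transform import Rotation as R
s=telemetry.observe(); print(s['position'],s['force'],s['grip_width'],R.from_euler('xyz',s['tool_rot']).as_matrix().round(3).tolist())
a=grab('side','pics/s1.png')[90:300,200:400]; b=grab('top','pics/t1.png')[150:300,190:440]
a=cv2.resize(a,(400,420)); b=cv2.resize(b,(400,240)); c=np.zeros((420,800,3),np.uint8); c[:,:400]=a; c[:240,400:]=b; cv2.imwrite('pics/c1.png',c)
E
```

```text
[0.50561486 0.05311138 0.17216968] [-0.33450974 -0.05209396  0.29862357] -0.0002489541667237745 [[0.001, 0.072, 0.997], [0.0, 0.997, -0.072], [-1.0, 0.0, 0.001]]
```

View pics/c1.png

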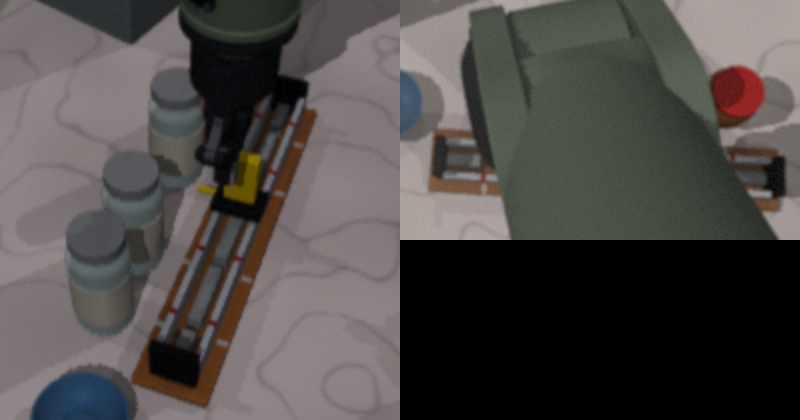

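The side crop shows the shut fingertip hovering near crop (225,170), with its line of sight just behind the blade, as expected for z = 0.17 and y = 0.053. The marker is unmoved and the arm hides it in the top view. I'll descend, then advance towards the blade.

play_rows:
  deltas:
    - [0,0,-25,0,0,0,0]
    - [0,0,-25,0,0,0,0]
    - [0,0,-25,0,0,0,0]
    - [0,0,0,0,0,0,0]
    - [-0.7,-10,0,0,0,0,0]
    - [-0.7,-10,0,0,0,0,0]
    - [-0.7,-10,0,0,0,0,0]
    - [0,0,0,0,0,0,0]

```text
clock: 3.2
position: [0.5033, 0.0218, 0.0967]
tool_rot: [-0.338, 1.57, -0.412]
force: [0.2, -0.0, 0.3]
grip_width: 0.0005
```

```bash
python3 - <<'E'
from h import *
s=telemetry.observe(); print(s['position'],s['force'])
print(proj('side',s['position']))
a=grab('side','pics/s2.png')[110:270,240:380]; cv2.imwrite('pics/c2.png',cv2.resize(a,(525,600),interpolation=cv2.INTER_CUBIC))
E
```

```text
[0.50325112 0.02183451 0.09665687] [ 0.15437542 -0.02077997  0.31108555]
[314.51719111 193.57596854]
```

View pics/c2.png

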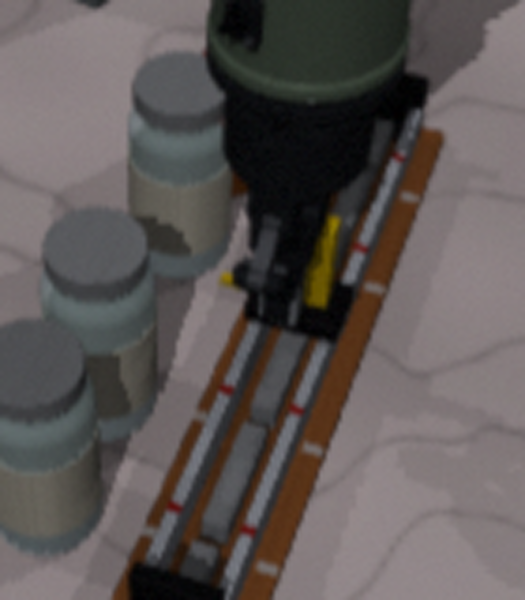

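The tip appears where it projects (crop (280,315)), just in front of the blade's +y face and above the saddle. The marker still hasn't moved. Next I advance slowly to make contact.

play_rows:
  deltas:
    - [-0.5,-7,0,0,0,0,0]
    - [-0.5,-7,0,0,0,0,0]
    - [-0.3,-4,0,0,0,0,0]
    - [-0.3,-4,0,0,0,0,0]
    - [-0.3,-4,0,0,0,0,0]
    - [-0.3,-4,0,0,0,0,0]
    - [-0.3,-4,0,0,0,0,0]
    - [-0.3,-4,0,0,0,0,0]

```text
clock: 4.25
position: [0.5004, -0.015, 0.0963]
tool_rot: [1.277, 1.571, 1.205]
force: [0.9, 3.6, 0.0]
grip_width: -0.0
```

play_rows:
  deltas:
    - [-0.4,-5,0,0,0,0,0]
    - [-0.4,-5,0,0,0,0,0]
    - [-0.4,-5,0,0,0,0,0]
    - [-0.4,-5,0,0,0,0,0]

```text
clock: 4.75
position: [0.4988, -0.0354, 0.0963]
tool_rot: [-0.079, 1.571, -0.151]
force: [2.3, 2.6, -1.3]
grip_width: 0.0001
```

```bash
cat > f.py <<'E'
from h import *
import sys
O=np.array([.50016,-.02263]);d=np.array([.07186,.99741]);n=np.array([d[1],-d[0]])
s=telemetry.observe(); p=s['position']; print('clock',s['clock'],'TCP rail y',(p[:2]-O)@d,'x',(p[:2]-O)@n,'z',p[2],'F',s['force'].round(2))
im=grab('side','pics/%s.png'%sys.argv[1]); h=cv2.cvtColor(im,cv2.COLOR_BGR2HSV).astype(int)
m=((h[...,0]>20)&(h[...,0]<35)&(h[...,1]>130)&(h[...,2]>70)).astype(np.uint8)
k,l,st,c=cv2.connectedComponentsWithStats(m)
for i in range(1,k):
    if st[i][4]>6: print('yellow',st[i],c[i].round(1))
for z in(.07,.13):
  for y in(0,-.07,-.16): 
    q=O+y*d; print(z,y,'blade exp px',[proj('side',[*(q+e*n+.007*d),z]).round(1).tolist() for e in(-.018,.018)])
a=im[90:250,260:400]; cv2.imwrite('pics/c_%s.png'%sys.argv[1],cv2.resize(a,(525,600),interpolation=cv2.INTER_CUBIC))
E
python3 f.py s3
```

```text
clock 4.75 TCP rail y -0.012836764245580173 x -0.0004041578885850441 z 0.09632074252101919 F [ 2.34  2.6  -1.34]
yellow [316 158  19  24 120] [327.3 172.8]
yellow [303 174   9   5  28] [307.1 175.6]
0.07 0 blade exp px [[326.4, 191.5], [311.3, 187.4]]
0.07 -0.07 blade exp px [[334.9, 170.6], [320.3, 166.8]]
0.07 -0.16 blade exp px [[344.9, 146.0], [331.0, 142.6]]
0.13 0 blade exp px [[328.8, 173.2], [312.8, 169.0]]
0.13 -0.07 blade exp px [[337.7, 151.9], [322.3, 148.1]]
0.13 -0.16 blade exp px [[348.1, 127.0], [333.5, 123.7]]
```

I'm in contact at about 3 N, and the pointer has moved roughly 29 mm. That matches a blade at -0.034, so the finger's half thickness is about 14.5 mm. Next I push through notch 1 slowly.

play_rows:
  deltas:
    - [-0.4,-6,0,0,0,0,0]
    - [-0.4,-6,0,0,0,0,0]
    - [-0.4,-6,0,0,0,0,0]
    - [-0.4,-5,0,0,0,0,0]
    - [-0.3,-4,0,0,0,0,0]
    - [-0.2,-3,0,0,0,0,0]
    - [-0.2,-3,0,0,0,0,0]
    - [-0.2,-3,0,0,0,0,0]

```text
clock: 5.8
position: [0.496, -0.0713, 0.0962]
tool_rot: [-2.71, 1.57, -2.782]
force: [0.1, 6.5, -0.5]
grip_width: -0.0002
```

play_rows:
  deltas:
    - [-0.2,-3,0,0,0,0,0]
    - [-0.2,-3,0,0,0,0,0]
    - [-0.2,-3,0,0,0,0,0]
    - [-0.2,-3,0,0,0,0,0]
    - [-0.2,-3,0,0,0,0,0]
    - [-0.2,-3,0,0,0,0,0]

```text
clock: 6.55
position: [0.4948, -0.0893, 0.0962]
tool_rot: [-3.034, 1.57, -3.106]
force: [-2.1, 3.1, 0.6]
grip_width: -0.0005
```

```bash
python3 f.py s4 | head -3
```

```text
clock 6.55 TCP rail y -0.06684827698341408 x -0.0005639326940837433 z 0.09622594811478938 F [-2.06  3.12  0.61]
yellow [323 143  18  24 119] [333.2 157.6]
yellow [310 158   9   5  27] [313.7 160.4]
```

The marker is past notch 1, at about -0.088, with 3 N of sliding force. I continue towards notch 0.

play_rows:
  deltas:
    - [-0.5,-7,0,0,0,0,0]
    - [-0.5,-7,0,0,0,0,0]
    - [-0.5,-7,0,0,0,0,0]
    - [-0.5,-7,0,0,0,0,0]
    - [-0.5,-7,0,0,0,0,0]
    - [-0.5,-7,0,0,0,0,0]
    - [-0.5,-7,0,0,0,0,0]
    - [-0.4,-5,0,0,0,0,0]

```text
clock: 7.6
position: [0.4911, -0.1436, 0.0963]
tool_rot: [-0.979, 1.571, -1.051]
force: [-2.6, 3.1, -0.6]
grip_width: -0.0001
```

play_rows:
  deltas:
    - [-0.3,-4,0,0,0,0,0]
    - [-0.2,-3,0,0,0,0,0]
    - [-0.1,-2,0,0,0,0,0]
    - [-0.1,-1,0,0,0,0,0]
    - [0,0,0,0,0,0,0]

```text
clock: 8.22
position: [0.4907, -0.1532, 0.0964]
tool_rot: [-0.358, 1.57, -0.43]
force: [-0.4, -0.1, -0.2]
grip_width: 0.0001
```

```bash
python3 f.py s5 | head -3
```

```text
clock 8.225 TCP rail y -0.13090937217996018 x -1.582843814743523e-05 z 0.09640067157802326 F [-0.41 -0.15 -0.17]
yellow [330 125  18  24 111] [340.9 139.7]
yellow [318 142   8   5  25] [321.5 143.8]
```

play_rows:
  deltas:
    - [-0.1,-1,0,0,0,0,0]
    - [-0.1,-1,0,0,0,0,0]
    - [-0.1,-1,0,0,0,0,0]
    - [0,0,0,0,0,0,0]

```text
clock: 8.78
position: [0.4901, -0.1562, 0.0963]
tool_rot: [-1.541, 1.571, -1.613]
force: [-0.0, 0.5, 0.1]
grip_width: -0.0001
```

```bash
python3 f.py s6 | head -3
```

```text
clock 8.775 TCP rail y -0.133961009625548 x -0.00043960737959037303 z 0.09629639069046116 F [-0.02  0.5   0.11]
yellow [331 123  18  24  93] [342.7 137.4]
yellow [319 140   8   5  25] [322.4 141.8]
```

play_rows:
  deltas:
    - [-0.1,-1,0,0,0,0,0]
    - [-0.1,-1,0,0,0,0,0]
    - [0,0,0,0,0,0,0]

```text
clock: 9.2
position: [0.4899, -0.1581, 0.0963]
tool_rot: [-2.351, 1.571, -2.423]
force: [-0.1, -0.1, -0.3]
grip_width: -0.0002
```

```bash
python3 f.py s7 | head -3
```

```text
clock 9.2 TCP rail y -0.13589271576023643 x -0.0004880354900842868 z 0.09626538583874154 F [-0.12 -0.15 -0.32]
yellow [331 123  18  24 101] [342.  137.6]
yellow [319 140   8   5  25] [322.4 141.8]
```

The pointer jumped about 7 mm for a 3 mm advance, then stayed put for 2 mm more at zero force, so it snapped in. I back off along +y, lift and move away to verify.

play_rows:
  deltas:
    - [0.7,10,0,0,0,0,0]
    - [1.4,20,0,0,0,0,0]
    - [1,15,0,0,0,0,0]
    - [0,0,30,0,0,0,0]
    - [0,0,35,0,0,0,0]
    - [0,0,35,0,0,0,0]
    - [0,0,35,0,0,0,0]
    - [-5,35,0,0,0,0,0]

```text
clock: 10.25
position: [0.4892, -0.0789, 0.2336]
tool_rot: [-0.133, 1.566, -0.208]
force: [-0.0, 1.4, -1.5]
grip_width: -0.0
```

play_rows:
  deltas:
    - [-10,42,0,0,0,0,0]
    - [-15,42,0,0,0,0,0]
    - [-20,42,0,0,0,0,0]
    - [-20,42,0,0,0,0,0]
    - [-20,42,0,0,0,0,0]
    - [-20,42,0,0,0,0,0]
    - [-20,42,0,0,0,0,0]
    - [-20,42,0,0,0,0,0]

```text
clock: 11.25
position: [0.3419, 0.2596, 0.2314]
tool_rot: [0.502, 1.57, 0.43]
force: [0.5, 0.1, 0.9]
grip_width: -0.0001
```

play_rows:
  deltas:
    - [-20,42,0,0,0,0,0]
    - [-20,42,0,0,0,0,0]
    - [-20,42,0,0,0,0,0]
    - [0,0,0,0,0,0,0]
    - [0,0,0,0,0,0,0]

```text
clock: 11.88
position: [0.2829, 0.3836, 0.2311]
tool_rot: [-1.609, 1.57, -1.681]
force: [0.7, 0.1, -0.1]
grip_width: 0.0001
```

```bash
python3 f.py s8 | head -3; python3 - <<'E'
from h import *
im=grab('top','pics/t8.png'); a=cv2.resize(im[170:290,200:440],None,fx=3.3,fy=3.3,interpolation=cv2.INTER_CUBIC)
cv2.imwrite('pics/ct8.png',cv2.convertScaleAbs(a,alpha=1.6))
d=cv2.absdiff(im,cv2.imread('pics/top0.png')).max(2); print('diff jars',(d[160:228,225:425]>60).sum(),'dish',(d[185:245,150:208]>60).sum())
E
```

```text
clock 11.875 TCP rail y 0.38958269353920155 x -0.24593125691292733 z 0.2311180791178335 F [ 0.75  0.11 -0.09]
yellow [331 121  18  27 351] [339.4 133.6]
yellow [319 140   8   5  25] [322.4 141.8]
diff jars 0 dish 0
```

View pics/ct8.png

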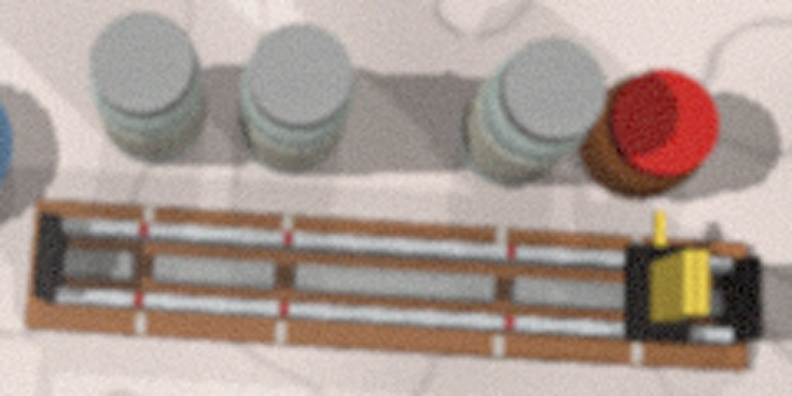

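The crop shows the marker at the rightmost position: saddle at about x 626–690, covering the tick at 652, and blade top near (697,284). The jars are unchanged. One numeric check, then I hand in.

```bash
python3 - <<'E'
from h import *
O=np.array([.50016,-.02263]);d=np.array([.07186,.99741]);n=np.array([d[1],-d[0]])
P=lambda x,y,z: onz('top',(x+.5)/3.3-.5+200,(y+.5)/3.3-.5+170,z)
print('blade top',(P(697,284,.13)[:2]-O)@d)
o,r=None,None
for v,u,nm in((184.4,303,'start'),(175.6,307.1,'s3'),(160.4,313.7,'s4'),(141.8,322.4,'end')):
    print(nm,(onz('side',u,v,.06)[:2]-O)@d)
E
```

```text
blade top -0.16016039167425053
start -0.0038071095261345764
s3 -0.0338409384113697
s4 -0.08790957737629264
end -0.15945502189475852
```

Both cameras put the marker at -0.160 (top -0.1602, side -0.1595).

```bash
python3 -c "
from workcell import workorder; print(workorder.job_done())"
```

```text
the job is handed in; nothing more can be done
None
```

The yellow marker is settled in notch 0 (rail y = -0.16), opposite the squat jar with the red lid, and the job is handed in. The jar's lid measured at rail y = -0.159. I pushed with the shut fingertip on the blade's +y face only, went slowly through notch 1, then backed off and moved the hand clear.

- **Marker position:** the top view put it at -0.1602 and the side view at -0.1595. It snapped in ahead of the finger, with contact force falling to about zero, and did not move when the hand withdrew.
- **Jars and dish:** the top picture showed no change around them from start to finish.
- **Force and time:** force readings at the end of each move peaked at about 6.5 N, and the clock read about 12 s at the last check.

No check failed or disagreed.

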